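# Point the hand scanner at the chest's price tag

## Robot

A 6-joint arm with a two-finger parallel gripper is mounted at the origin on the work surface. World frame = base frame: x ahead of the robot, y to its left, z up, the work surface at z = 0. Lengths are in mm, angles in rad, forces in N, time in s.
With the tool pointing down it reaches from about 350 to 725 mm from the base axis. Payload 4.3 kg.
Tool frame: the origin (TCP) lies at the very end of the fingers, on their centre line; the grasp point (between the pads) lies 19 mm behind it; z points along the fingers, y is the line along which they close (so a half turn about z gives the same grasp; the last joint's range is limited). The gripper opens to 85 mm and grips with 20 to 120 N. Pads are 22 mm wide; open, the fingers measure 114 mm over their backs; the gripper's body (76 mm by 85 mm) begins 54 mm behind the grasp point. The pads swing forward as they close: fully open they stand 13 mm farther back than shut.
Start: joints at [1.014, 0.377, 0.081, 1.274, 0, 1.46], TCP at [248.459, 518.589, 231.329] pointing down, gripper open.
Joint ranges: [-2.72, 2.72], [-0.84, 1.66], [-1.02, 1.22], [-1.77, 2.12], [-1.37, 1.28], [-3.14, 3.14]. Speed limits (rad/s): [2.57, 2.57, 3.14, 3.14, 3.14, 3.14].

## Interface

Orientations are given as a 3x3 rotation matrix whose columns are the frame's x, y, z axes.
In Python, from bench import r gives the robot as it stands.
- The arm moves only by the shell command python3 -m handwheel 'ROWS' [FORCE]. ROWS is JSON, one flat list of numbers, 7 for each row, row after row: the shift along the tool's x, y, z normalised to -1 to 1, where 1 is 3 cm, then the turn, a rotation vector about the tool's x, y, z normalised to -1 to 1, where 1 is 0.12 rad, then the closure, from 0 (fully open) to 1 (shut). A call has 1 to 8 rows; each row shifts and turns the commanded pose from where the row before left it, along the tool's axes as they then stand; what a row does not reach is not made up. A row lasts 1/12 s, in which the tool goes at most 41.7 mm and 7.16 degrees, less where a joint would pass 70% of its speed; a pose out of reach is approached as far as the arm can. A call with a number of a shift or a turn outside -1 to 1 is refused whole. A call with a gripper value outside its range is refused whole. The fingers move at their own pace and stop on an object; FORCE is the grip in N (left out, the last holds). Time passes only in rows, so rows that do not move let the fingers close. It gives the time, the measured TCP pose, the force, the opening and the grip force at its end, in the units of the state.
- r.observe(): the state, without advancing time (a new reading comes with each control period).
- r.grab_frame(name): name is "side" or "top"; returns the picture (420x560x3 uint8, red, green, blue); there is no depth.
- r.get_calibration(name): a dict with "camera_matrix" (3x3 intrinsics, pixels), "R" (3x3) and "t" (3): a world point X has camera coordinates R X + t. Camera axes: x right, y down, z forward; pixel columns grow to the right and rows downward; lengths in mm; the calibration is good to about 2 mm. A picture is of the moment at which its call begins. get_calibration takes no time and is no camera call.
- r.sign_off(): hands the job in; it is judged then, once.
Trained networks look in the newest picture that a camera, given by its name, has taken for a name from the list of things; names that differ only in an ending like _2 or _b are one class to them, and where a whole thing is asked for, a point or a joint stands for the part that bears it (a point fixed in the world has none). Each returns a list of dicts, best first, with "p" (0 to 1); they miss things now and then, are a little off and sometimes report something else, mostly with a low value. They report only what shows in the picture. A call takes as long as a camera call. They do not tell look-alikes from the thing itself.
- r.search_frame(name, camera): "location" ([column, row] in pixels, amid what is visible of it).
- r.silhouettes(name, camera): "pixels" (420x560 bool, what is visible of it) and "location" ([column, row] in pixels, amid what is visible of it).
- r.pinpoint(name, camera): "location" ([column, row] in pixels: a listed point, or the origin of a listed thing).
The state is a dict: "time": time; "joint_pos": joint angles; "qvel": joint speeds; "tau": joint torques, N m; "position": TCP position; "ee_rot": TCP orientation; "wrist_force": force on the tool from outside, world axes, zero at the start; "wrist_torque": the same for the moment, N m; "finger_gap": finger opening in mm; "grasp_force": force on a finger pad.
Only numpy, scipy, OpenCV 4.12 (cv2) and the standard library are available. Lean on these libraries where they do the work, as an engineer would, in place of code of your own. Each camera call takes 0.05 s, during which the arm holds its last target. There are 200 camera calls.

## Task

Draw the hand-held price scanner out of its sloping desk holder, turn it upright with its nose straight down, and hold it over the middle of the tag on the wooden chest, its nose about 60 mm above the tag and the wide side of the nose in line with the tag's long side. Finish while still holding it there, raised and still, touching nothing but the gripper; the chest, the book, the plates and the torch stay where they are.

Things in the scene. Friction and masses are not known exactly. Their poses are not given: they have to be found in the camera images.
- scanner: Wand scanner: straight white bar with black rubber nose, 135 long, section 36 (own x, wide) by 24 mm (own y), 100-200 g. Origin: centre of the nose face; own z runs nose to tail. Starts loose, nose down, 50 mm deep in the holder's socket (top 85 mm free), tail leaning 0.5 rad from vertical to the holder's -x, own y along the holder's y. Best gripped 25 mm below the tail.
- holder: Fixed desk holder of the scanner: dark wood foot 130 x 70 x 12 mm (x, y, z) with one steel socket, inside 40 x 28 mm (2 mm play each side), walls 4 mm, 50 mm deep, leaning 0.5 rad, mouth towards the holder's -x. Origin: centre of the foot's underside on the counter, z up. Its yaw varies.
- holder_mouth (a point): Centre of the mouth of the scanner's socket, 78 mm above the counter; axes as the holder's body (z up).
- chest: Closed wooden keepsake chest standing loose on the counter, 120 x 150 x 80 mm (x, y, z), about 0.8 kg, with a dark seam below the lid and a round brass keyhole plate on its -x side. Origin at the centre of its underside, z up. It changes places with the book and the plates.
- chest_tag (a point): Centre of the white paper tag with black bars, 34 x 56 mm (long side along own y), stuck flat in the middle of the chest's lid, 81 mm above the counter; axes as the chest's, z up.
- book: Bystander: dark leather book lying flat, 115 x 150 x 48 mm, loose, with a like tag on it (not the one wanted). Origin at the centre of its underside.
- plates: Bystander: stack of white plates, diameter 164 mm, 40 mm high, loose, with a like tag on it (not the one wanted). Origin at the centre of its underside.
- torch: Bystander: round aluminium pocket torch, diameter 24 mm, 135 mm long, standing in a second sloping holder next to the scanner's (the two holders change places; they stand at least 110 mm apart). Origin at the centre of its lower end, own z along it to its upper end.
Things that resemble listed ones, but are neither listed nor needed, are in the scene too. Several things have the shape of the scanner; the one meant has the colours described above.

How it is judged:
By the outcome, as a careful person would: the job done as asked, in the order asked, and still so for the second after the job is handed in, while the arm keeps its last pose, push and grip.
It also fails if it takes over 53 s, if anything falls off the work surface, if the arm or the gripper's body presses on something with over 40 N, if the wrist force passes 120 N, or if a joint passes its speed limit or range.

## Working session

There is one attempt and no reset: what is moved stays moved. The work goes in short steps, Python scripts to look and compute and a shell command to move; the robot and the scene stay as the last step left them, time stands still between calls to the robot, and variables do not carry over. Pictures are saved under pics/ and viewed, at most 10 in all, crops included, and the job is handed in when it is done.

```bash
mkdir -p pics; cat > h.py <<'E'
import numpy as np, cv2
from bench import r
def ray(cam,px):
    c=r.get_calibration(cam);K=np.array(c["camera_matrix"]);R=np.array(c["R"]);t=np.array(c["t"])
    return -R.T@t, R.T@np.linalg.inv(K)@np.array([px[0],px[1],1.])
def onz(cam,px,z):
    o,d=ray(cam,px);return o+d*(z-o[2])/d[2]
def proj(cam,X):
    c=r.get_calibration(cam);p=np.array(c["camera_matrix"])@(np.array(c["R"])@np.array(X)+np.array(c["t"]));return p[:2]/p[2]
def tri(a,b):
    o1,d1=ray("side",a);o2,d2=ray("top",b)
    s=np.linalg.lstsq(np.c_[d1,-d2],o2-o1,rcond=None)[0]
    p,q=o1+s[0]*d1,o2+s[1]*d2
    return (p+q)/2,np.linalg.norm(p-q)
E
python3 - <<'E'
from h import *
np.set_printoptions(precision=1,suppress=True)
ims=[r.grab_frame(c) for c in("side","top")]
for c,i in zip(("side","top"),ims): cv2.imwrite(f"pics/{c}.png",i[:,:,::-1]); print(c,ray(c,(280,210)))
for n in("scanner","holder","holder_mouth","chest","chest_tag","torch"):
  for c in("side","top"):
    print(n,c,[(np.round(d["location"]),round(d["p"],2)) for d in r.pinpoint(n,c)])
E
```

```text
side (array([-315.5, -853.3,  961.2]), array([ 0.5,  0.6, -0.6]))
top (array([ 187.9,  -18.9, 1517.2]), array([ 0.2,  0. , -1. ]))
scanner side [(array([307., 328.]), 0.98), (array([388., 226.]), 0.67), (array([318., 241.]), 0.63)]
scanner top [(array([323., 206.]), 0.91), (array([360., 155.]), 0.71), (array([390., 286.]), 0.68)]
holder side [(array([381., 245.]), 0.76), (array([264., 187.]), 0.61)]
holder top [(array([358., 166.]), 0.86)]
holder_mouth side [(array([387., 230.]), 0.68), (array([387., 219.]), 0.58)]
holder_mouth top [(array([364., 158.]), 0.94)]
chest side [(array([326., 211.]), 0.8)]
chest top [(array([295., 168.]), 0.96)]
chest_tag side [(array([326., 191.]), 0.86)]
chest_tag top [(array([303., 166.]), 0.96), (array([228., 177.]), 0.21)]
torch side [(array([420., 271.]), 0.55)]
torch top [(array([413., 179.]), 0.45)]
```

View pics/side.png

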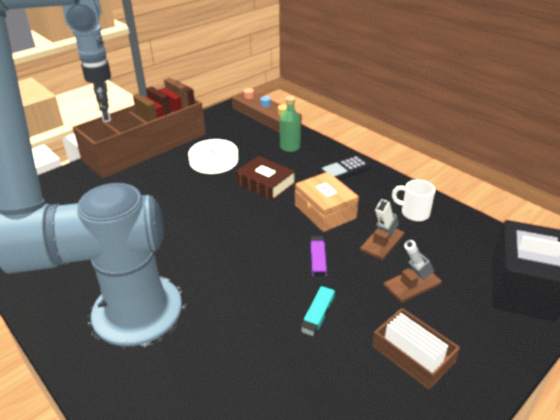

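View pics/top.png

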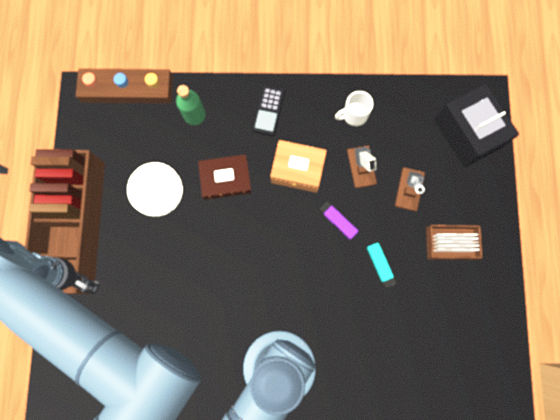

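The side picture shows four candidates. The white bar in a holder is at side (385,215), top (366,158). The purple bar lies at top (340,220), the teal bar lies at top (380,264), and the round grey torch is at top (415,185). Only the first is a white bar standing in a holder. I'll confirm it in a crop.

```bash
python3 - <<'E'
from h import *
np.set_printoptions(precision=1,suppress=True)
s=cv2.imread("pics/side.png")[185:305,350:450];t=cv2.imread("pics/top.png")[130:220,260:440]
a=cv2.resize(s,(500,600),interpolation=2)[:, :];b=cv2.resize(t,(800,400),interpolation=2)
cv2.imwrite("pics/c1.png",cv2.resize(s,(400,480),interpolation=2))
c=np.zeros((600,800,3),np.uint8)
c[:360,:300]=cv2.resize(s,(300,360),interpolation=2)
t2=t[:,70:];c[:409,300:800]=cv2.resize(t2,(500,409),interpolation=2)
cv2.imwrite("pics/crop.png",c)
# chest tag, chest yaw from silhouettes
for n,c in(("chest_tag","top"),("chest","top"),("holder","top"),("scanner","top"),("scanner","side"),("holder","side")):
  for d in r.silhouettes(n,c)[:4]:
    m=d["pixels"].astype(np.uint8);cs=max(cv2.findContours(m,0,1)[0],key=cv2.contourArea)
    print(n,c,round(d["p"],2),np.array(d["location"]),m.sum(),cv2.minAreaRect(cs))
print("tag",tri((326,191),(303,166)),onz("top",(300,163),81))
print("mouth",tri((387,219),(364,158)),onz("top",(364,158),78),onz("side",(387,219),78),onz("side",(387,230),78))
E
```

```text
chest_tag top 0.81 [298.6 167.2] 2087 ((297.6518859863281, 165.87698364257812), (49.455562591552734, 43.38046646118164), 12.33908748626709)
chest top 0.57 [299.6 165.7] 2109 ((297.89752197265625, 165.97804260253906), (49.518714904785156, 43.58205032348633), 12.094757080078125)
holder top 0.76 [357.9 170.2] 687 ((361.5384826660156, 166.3076934814453), (39.7600212097168, 22.043121337890625), 78.11134338378906)
scanner top 0.76 [380.4 263. ] 589 ((381.1496887207031, 265.3326110839844), (45.77845764160156, 13.222860336303711), 65.77225494384766)
scanner top 0.6 [341.  221.4] 541 ((338.5, 220.5), (43.84062194824219, 12.727922439575195), 45.0)
scanner top 0.58 [368.9 160.7] 216 ((367.5000305175781, 161.00001525878906), (20.50609588623047, 12.020814895629883), 45.0)
scanner side 0.72 [383.6 213.5] 364 ((383.4176025390625, 212.62940979003906), (27.65863609313965, 15.727459907531738), 77.47119140625)
scanner side 0.66 [210.9 158.2] 1330 ((212.5, 155.5), (33.0, 47.0), 90.0)
scanner side 0.65 [317.4 311.1] 756 ((316.60003662109375, 310.8000183105469), (16.099689483642578, 49.1934928894043), 26.56505012512207)
scanner side 0.64 [317.2 258. ] 532 ((317.4435729980469, 254.5972900390625), (39.42308044433594, 14.035114288330078), 86.42366790771484)
holder side 0.75 [382.9 240.4] 956 ((384.46148681640625, 235.80767822265625), (27.180309295654297, 48.53627395629883), 33.6900634765625)
tag (array([597.7, -65.9,  89. ]), np.float64(1.2900164899346096)) [610.  -57.4  81. ]
mouth (array([ 630.7, -255.1,   78.1]), np.float64(4.684971025502245)) [ 628.8 -253.5   78. ] [ 633.2 -256.    78. ] [ 596.4 -284.2   78. ]
```

View pics/crop.png

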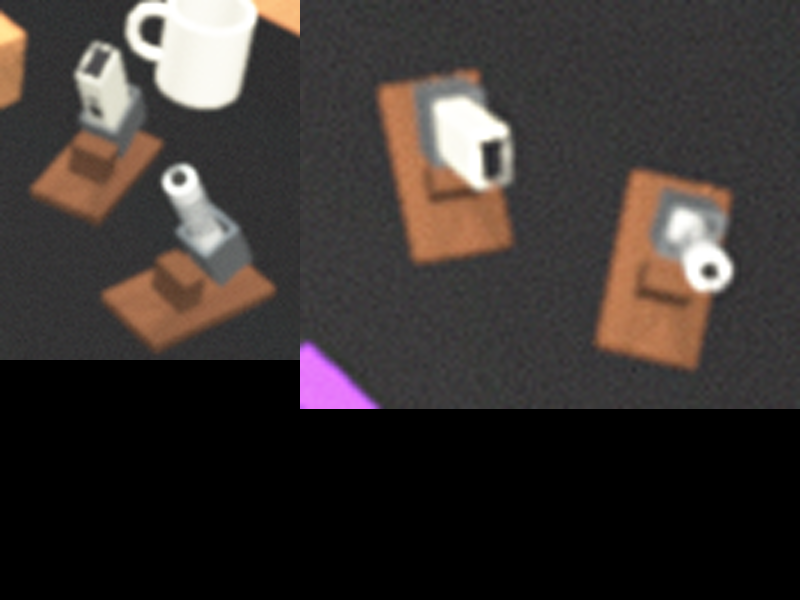

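The crop confirms it. The white bar with a dark tail window is seated in the left holder, with its tail face near top (373,165) and side (383,205), leaning towards the robot. The round torch is in the right-hand holder.

```bash
python3 - <<'E'
from h import *
np.set_printoptions(precision=3,suppress=True)
pts=[(346.9,149.4),(369.2,145.4),(376.9,183.9),(354.9,187.9)]
P=np.array([onz("top",p,12) for p in pts]);print(P, "ctr",P.mean(0))
d=(P[2]+P[3]-P[0]-P[1])[:2];e=(P[0]+P[3]-P[1]-P[2])[:2];print("len",np.linalg.norm(d)/2,np.linalg.norm(e)/2)
yaw=np.arctan2(-d[1],-d[0]);print("yaw",yaw,np.arctan2(-e[0],e[1]))
print("tail",tri((382.7,205),(372.9,165.2)))
c=P.mean(0)
t=cv2.imread("pics/top.png");m=(cv2.cvtColor(t,cv2.COLOR_BGR2HSV)[:,:,1]<70)&(t.min(2)>130);m[:150]=0;m[185:]=0;m[:,:283]=0;m[:,315:]=0
n,l,s,ce=cv2.connectedComponentsWithStats(m.astype(np.uint8));k=1+s[1:,4].argmax();ys,xs=np.nonzero(l==k)
re=cv2.minAreaRect(np.c_[xs,ys].astype(np.float32));print(re,s[k]);B=cv2.boxPoints(re);W=np.array([onz("top",p,81) for p in B]);print("tag",W,W.mean(0))
ss=cv2.imread("pics/side.png");ms=(cv2.cvtColor(ss,cv2.COLOR_BGR2HSV)[:,:,1]<70)&(ss.min(2)>130);ms[:178]=0;ms[205:]=0;ms[:,:305]=0;ms[:,350:]=0
n,l,s,ce=cv2.connectedComponentsWithStats(ms.astype(np.uint8));k=1+s[1:,4].argmax();ys,xs=np.nonzero(l==k);rs=cv2.minAreaRect(np.c_[xs,ys].astype(np.float32));print("side",rs,onz("side",rs[0],81))
# chest silhouettes lines
o=r.observe();print(np.array(o["ee_rot"]),o["position"],o["finger_gap"],o["time"])
E
```

```text
[[ 677.228 -209.812   12.   ]
 [ 691.412 -281.726   12.   ]
 [ 564.047 -303.503   12.   ]
 [ 550.239 -233.614   12.   ]] ctr [ 620.732 -257.164   12.   ]
len 129.2028185363548 72.27023308079657
yaw 0.17731167706384549 0.19489322149080648
tail (array([ 584.276, -266.754,  157.031]), np.float64(2.5882718785798504))
((298.2884521484375, 162.5576934814453), (20.78830909729004, 13.532012939453125), 11.309932708740234) [288 155  22  16 279]
tag [[596.377 -17.088  81.   ]
 [638.622 -24.759  81.   ]
 [626.277 -87.3    81.   ]
 [584.181 -79.317  81.   ]] [611.364 -52.116  81.   ]
side ((325.9646911621094, 189.04116821289062), (20.391464233398438, 11.388850212097168), 40.601295471191406) [612.516 -51.751  81.   ]
[[-0.902  0.432  0.   ]
 [ 0.432  0.902  0.   ]
 [-0.     0.    -1.   ]] [248.473 518.61  231.337] 85.18091131966584 1.0
```

```bash
M="python3 -m handwheel"
python3 -m handwheel '[-0.3,-0.28,-0.2,0,0,0,0, -0.65,-0.6,-0.2,0,0,0,0, -0.65,-0.6,-0.2,0,0,0,0, -0.65,-0.6,-0.2,0,0,0,0, -0.65,-0.6,-0.2,0,0,0,0, -0.65,-0.6,0,0,0,0,0, -0.65,-0.6,0,0,0,0,0, -0.65,-0.6,0,0,0,0,0]' 40
python3 -m handwheel '[-0.65,-0.6,0,0,0,0,0, -0.65,-0.6,0,0,0,0,0, -0.65,-0.6,0,0,0,0,0, -0.65,-0.6,0,0,0,0,0, -0.65,-0.6,0,0,0,0,0, -0.65,-0.6,0,0,0,0,0, -0.65,-0.6,0,0,0,0,0, -0.65,-0.6,0,0,0,0,0]'
python3 -m handwheel '[-0.65,-0.6,0,0,0,0,0, -0.65,-0.6,0,0,0,0,0, -0.65,-0.6,0,0,0,0,0, -0.65,-0.6,0,0,0,0,0, -0.65,-0.6,0,0,0,0,0, -0.65,-0.6,0,0,0,0,0, -0.65,-0.6,0,0,0,0,0, -0.3,-0.28,0,0,0,0,0]'
cat >> h.py <<'E'
from scipy.spatial.transform import Rotation as Ro
np.set_printoptions(precision=3,suppress=True)
def frame(z,y):
    z=np.array(z,float);z/=np.linalg.norm(z);y=np.array(y,float);y-=z*(y@z);y/=np.linalg.norm(y)
    return np.c_[np.cross(y,z),y,z]
hy=np.array([-np.sin(.185),np.cos(.185),0]);hx=np.array([np.cos(.185),np.sin(.185),0])
sz=-hx*np.sin(.5)+np.array([0,0,np.cos(.5)])
RG=frame(-sz,hy)
RF=frame([0,0,-1],[-np.cos(.19),np.sin(.19),0])
def plan(p,R):
    o=r.observe();A=np.array(o["ee_rot"]);q=np.array(o["position"])
    print("t",o["time"],"pos",q,"joints",np.array(o["joint_pos"]),"F",np.array(o["wrist_force"]),"gap",o["finger_gap"],o["grasp_force"])
    print("turn units",Ro.from_matrix(A.T@R).as_rotvec()/.12)
    print("shift units: in current axes",A.T@(np.array(p)-q)/30,"in target axes",R.T@(np.array(p)-q)/30)
E
python3 - <<'E'
from h import *
plan((561.6,-268.6,201.8),RG)
E
```

```text
time: 1.67
position: [322.0, 332.7, 262.0]
ee_rot: [[-0.902, 0.432, 0.001], [0.432, 0.902, 0.0], [-0.001, 0.001, -1.0]]
wrist_force: [1.0, 0.8, 0.3]
finger_gap: 85.4
grasp_force: 0.0
time: 2.33
position: [400.1, 135.4, 261.8]
ee_rot: [[-0.902, 0.432, 0.001], [0.432, 0.902, -0.0], [-0.001, 0.0, -1.0]]
wrist_force: [-0.4, -0.2, -0.4]
finger_gap: 85.3
grasp_force: 0.0
time: 3.0
position: [473.8, -49.9, 261.7]
ee_rot: [[-0.901, 0.435, 0.001], [0.435, 0.901, -0.001], [-0.002, -0.001, -1.0]]
wrist_force: [0.2, -0.7, 0.5]
finger_gap: 85.3
grasp_force: 0.0
t 3.0 pos [473.796 -49.889 261.682] joints [-0.237  0.168 -0.122  1.279 -0.001  0.212] F [ 0.242 -0.748  0.526] gap 85.26008418514509 0.0
turn units [-1.332 -4.014 -5.174]
shift units: in current axes [-5.802 -5.292  2.009] in target axes [-0.391 -7.704  2.488]
```

```bash
python3 -m handwheel '[0,0,0,-0.17,-0.5,-0.65,0, 0,0,0,-0.17,-0.5,-0.65,0, 0,0,0,-0.17,-0.5,-0.65,0, 0,0,0,-0.17,-0.5,-0.65,0, 0,0,0,-0.17,-0.5,-0.65,0, 0,0,0,-0.17,-0.5,-0.65,0, 0,0,0,-0.17,-0.5,-0.65,0, 0,0,0,-0.17,-0.5,-0.65,0]' >/dev/null
python3 -m handwheel '[0,-0.6,0,0,0,0,0, 0,-1,0,0,0,0,0, 0,-1,0,0,0,0,0, 0,-1,0,0,0,0,0, 0,-1,0,0,0,0,0, 0,-1,0,0,0,0,0, 0,-1,0,0,0,0,0, -0.4,-0.6,0,0,0,0,0]' >/dev/null
python3 -m handwheel '[0,-0.4,0,0,0,0,0, 0,0,0,0,0,0,0]' >/dev/null
python3 - <<'E'
from h import *
plan((561.6,-268.6,201.8),RG)
E
```

```text
t 4.5 pos [ 527.354 -270.803  266.326] joints [-0.797  0.121 -0.279  0.881  0.412 -0.925] F [-0.056  0.117 -0.17 ] gap 85.46742963841514 0.0
turn units [ 0.044 -0.01   0.027]
shift units: in current axes [ 0.032 -0.15   2.431] in target axes [ 0.035 -0.138  2.432]
```

```bash
python3 -m handwheel '[0,-0.15,0.4,0,0,0,0, 0,0,0.8,0,0,0,0, 0,0,0.8,0,0,0,0, 0,0,0.4,0,0,0,0, 0,0,0,0,0,0,0]' >/dev/null
python3 - <<'E'
from h import *
plan((608.7,-259.8,114),RG)
s=r.grab_frame("side")[:,:,::-1];t=r.grab_frame("top")[:,:,::-1]
p=np.array(r.observe()["position"])
G=np.array([599.7,-261.5,130.7]);T=G+25*sz
for k in("side","top"):print(k,"tcp",proj(k,p),"tail",proj(k,T),"mouth",proj(k,G-60*sz), "tailcorners",[proj(k,T+a*18*np.cross(hy,sz)+b*12*hy) for a in(-1,1) for b in(-1,1)])
c=np.zeros((600,800,3),np.uint8)
c[:600,:400]=cv2.resize(s[150:270,345:425],(400,600),interpolation=2)
c[:600,400:]=cv2.resize(t[110:230,320:400],(400,600),interpolation=2)
cv2.imwrite("pics/pre.png",c)
E
```

```text
t 4.9167 pos [ 559.77  -262.803  199.246] joints [-0.74   0.203 -0.359  0.705  0.397 -0.87 ] F [-0.321  0.067 -0.347] gap 85.11578041930856 0.0
turn units [ 0.106 -0.045  0.027]
shift units: in current axes [-0.078 -0.243  3.268] in target axes [-0.061 -0.202  3.271]
side tcp [377.651 194.132] tail [381.935 205.37 ] mouth [385.86  219.856] tailcorners [array([382.918, 212.852]), array([374.428, 209.421]), array([389.454, 201.314]), array([380.968, 198.01 ])]
top tcp [375.512 168.439] tail [371.856 164.061] mouth [364.904 158.268] tailcorners [array([376.501, 169.358]), array([368.412, 170.74 ]), array([375.327, 157.331]), array([367.173, 158.719])]
```

View pics/pre.png

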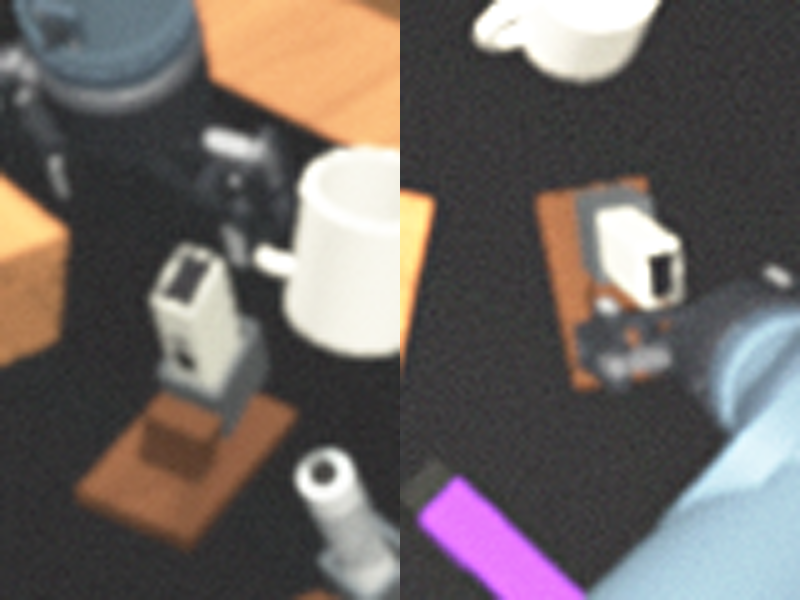

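The side view shows the tail face at (383,206) and the top view shows it at (373,165). Both are within about 1 px of my model, so I'm shifting 2 mm towards -y and then advancing.

```bash
python3 -m handwheel '[-0.06,-0.27,0,0.1,-0.04,0.03,0, 0,0,0.4,0,0,0,0, 0,0,0.7,0,0,0,0, 0,0,0.7,0,0,0,0, 0,0,0.7,0,0,0,0, 0,0,0.5,0,0,0,0, 0,0,0.25,0,0,0,0, 0,0,0,0,0,0,0]'
python3 - <<'E'
from h import *
plan((609.1,-261.8,114),RG)
E
```

```text
time: 5.68
position: [610.9, -265.6, 117.6]
ee_rot: [[-0.861, -0.182, 0.475], [-0.161, 0.983, 0.084], [-0.482, -0.004, -0.876]]
wrist_force: [0.3, 0.7, 0.7]
finger_gap: 85.7
grasp_force: 0.0
t 5.6833 pos [ 610.947 -265.636  117.628] joints [-0.678  0.342 -0.41   0.472  0.372 -0.796] F [0.256 0.717 0.706] gap 85.71825905805065 0.0
turn units [-0.037  0.024  0.   ]
shift units: in current axes [0.091 0.137 0.088] in target axes [0.09  0.137 0.088]
```

```bash
python3 -m handwheel '[0.09,0.14,0.08,0,0,0,0, 0,0,0,0,0,0,0, 0,0,0,0,0,0,0]' >/dev/null
python3 - <<'E'
from h import *
plan((609.1,-261.8,114),RG)
s=r.grab_frame("side")[:,:,::-1];t=r.grab_frame("top")[:,:,::-1]
c=np.zeros((600,800,3),np.uint8)
c[:600,:400]=cv2.resize(s[150:270,345:425],(400,600),interpolation=2)
c[:600,400:]=cv2.resize(t[110:230,320:400],(400,600),interpolation=2)
cv2.imwrite("pics/at.png",c)
E
```

```text
t 5.9333 pos [ 609.046 -262.098  115.893] joints [-0.675  0.337 -0.424  0.459  0.371 -0.792] F [-0.594 -0.195  0.117] gap 85.25514052500405 0.0
turn units [-0.049  0.036  0.003]
shift units: in current axes [0.027 0.01  0.057] in target axes [0.027 0.009 0.057]
```

View pics/at.png

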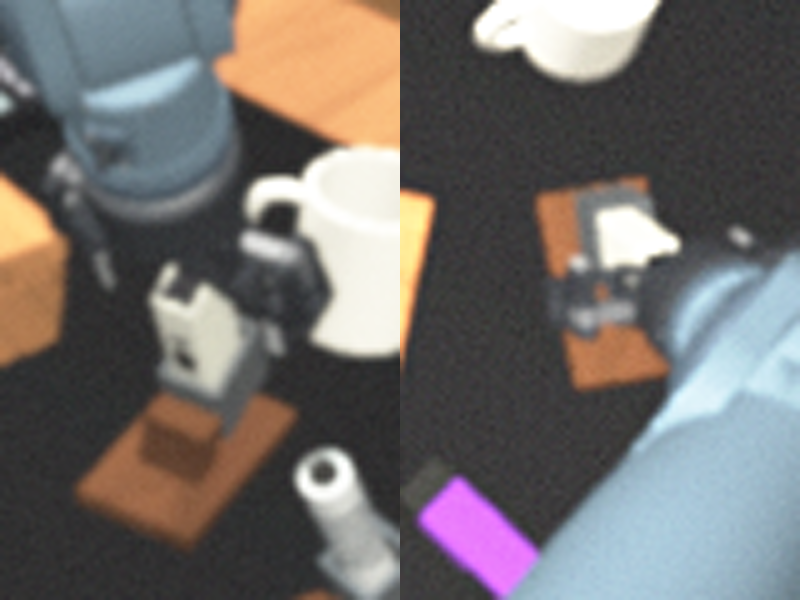

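The fingers straddle the bar in both views, with side-crop tips at (108,285) and (278,350) and the bar midway between them. Closing gently.

```bash
python3 -m handwheel '[0,0,0.04,0,0,0,0.4, 0,0,0,0,0,0,0.7, 0,0,0,0,0,0,1, 0,0,0,0,0,0,1, 0,0,0,0,0,0,1, 0,0,0,0,0,0,1]' 25
python3 -m handwheel '[0,0,0,0,0,0,1, 0,0,0,0,0,0,1, 0,0,0,0,0,0,1, 0,0,0,0,0,0,1]' 25
```

```text
time: 6.53
position: [609.5, -260.7, 113.4]
ee_rot: [[-0.861, -0.183, 0.475], [-0.161, 0.983, 0.086], [-0.483, -0.002, -0.876]]
wrist_force: [-0.8, 1.9, 0.4]
finger_gap: 23.7
grasp_force: 24.7
time: 6.87
position: [609.4, -260.8, 113.4]
ee_rot: [[-0.861, -0.183, 0.475], [-0.161, 0.983, 0.086], [-0.482, -0.003, -0.876]]
wrist_force: [-1.0, 3.9, 0.7]
finger_gap: 23.3
grasp_force: 25.0
```

```bash
python3 -m handwheel '[0,0,0,0,0,0,1, 0,0,0,0,0,0,1, 0,0,0,0,0,0,1, 0,0,-0.1,0,0,0,1, 0,0,-0.2,0,0,0,1]' 60
python3 -m handwheel '[0,0,-0.3,0,0,0,1, 0,0,-0.3,0,0,0,1, 0,0,-0.3,0,0,0,1, 0,0,-0.3,0,0,0,1]'
python3 -m handwheel '[0,0,-0.4,0,0,0,1, 0,0,-0.4,0,0,0,1, 0,0,-0.4,0,0,0,1, 0,0,-0.4,0,0,0,1, 0,0,-0.4,0,0,0,1, 0,0,-0.4,0,0,0,1]'
```

```text
time: 7.28
position: [605.5, -261.6, 120.7]
ee_rot: [[-0.861, -0.183, 0.475], [-0.162, 0.983, 0.086], [-0.482, -0.003, -0.876]]
wrist_force: [2.6, 3.8, -2.9]
finger_gap: 23.3
grasp_force: 59.0
time: 7.62
position: [588.0, -265.1, 153.1]
ee_rot: [[-0.861, -0.182, 0.475], [-0.161, 0.983, 0.085], [-0.482, -0.004, -0.876]]
wrist_force: [2.3, 4.4, -3.9]
finger_gap: 23.1
grasp_force: 59.1
time: 8.12
position: [553.2, -273.7, 217.3]
ee_rot: [[-0.862, -0.179, 0.474], [-0.161, 0.984, 0.079], [-0.481, -0.008, -0.877]]
wrist_force: [-0.4, 0.1, -1.6]
finger_gap: 23.5
grasp_force: 59.7
```

```bash
python3 -m handwheel '[-0.2,0,-0.35,0,0,0,1, -0.3,0,-0.6,0,0,0,1, -0.3,0,-0.6,0,0,0,1, -0.3,0,-0.6,0,0,0,1, -0.15,0,-0.25,0,0,0,1, 0,0,0,0,0,0,1]'
python3 - <<'E'
from h import *
plan((612,-52,260),RF)
E
```

```text
time: 8.62
position: [553.1, -274.0, 301.0]
ee_rot: [[-0.859, -0.18, 0.479], [-0.163, 0.984, 0.078], [-0.485, -0.011, -0.875]]
wrist_force: [0.7, -0.2, -0.8]
finger_gap: 23.2
grasp_force: 59.7
t 8.6167 pos [ 553.064 -273.97   300.993] joints [-0.762  0.135 -0.179  0.934  0.397 -0.88 ] F [ 0.737 -0.202 -0.769] gap 23.192800867982683 59.65686857700348
turn units [-2.606  3.64  -9.748]
shift units: in current axes [-2.231  6.939  2.711] in target axes [-7.637 -0.532  1.366]
```

```bash
python3 -m handwheel '[0,0,0,-0.19,0.26,-0.7,1, 0,0,0,-0.19,0.26,-0.7,1, 0,0,0,-0.19,0.26,-0.7,1, 0,0,0,-0.19,0.26,-0.7,1, 0,0,0,-0.19,0.26,-0.7,1, 0,0,0,-0.19,0.26,-0.7,1, 0,0,0,-0.19,0.26,-0.7,1]'
python3 -m handwheel '[0,0,0,-0.19,0.26,-0.7,1, 0,0,0,-0.19,0.26,-0.7,1, 0,0,0,-0.19,0.26,-0.7,1, 0,0,0,-0.19,0.26,-0.7,1, 0,0,0,-0.19,0.26,-0.7,1, 0,0,0,-0.19,0.26,-0.7,1, 0,0,0,-0.19,0.26,-0.7,1, 0,0,0,0,0,0,1]'
python3 - <<'E'
from h import *
plan((612,-52,260),RF)
E
```

```text
time: 9.2
position: [551.5, -272.3, 295.6]
ee_rot: [[-0.669, -0.709, 0.224], [-0.702, 0.701, 0.125], [-0.246, -0.074, -0.966]]
wrist_force: [0.1, -0.0, -2.2]
finger_gap: 23.3
grasp_force: 59.6
time: 9.87
position: [552.6, -271.0, 295.5]
ee_rot: [[-0.177, -0.984, -0.01], [-0.984, 0.177, 0.009], [-0.007, 0.012, -1.0]]
wrist_force: [-0.1, 0.7, -1.4]
finger_gap: 23.4
grasp_force: 59.5
t 9.8667 pos [ 552.645 -271.026  295.475] joints [-0.56   0.481  0.404  1.508  0.002 -1.953] F [-0.115  0.69  -1.355] gap 23.410235311687515 59.50899302959442
turn units [0.098 0.057 0.1  ]
shift units: in current axes [-7.528 -0.669  1.227] in target axes [-7.543 -0.564  1.183]
```

```bash
python3 -m handwheel '[-0.3,0,0,0.1,0.06,0.1,1, -0.8,-0.1,0,0,0,0,1, -1,-0.1,0,0,0,0,1, -1,-0.1,0,0,0,0,1, -1,-0.1,0,0,0,0,1, -1,-0.1,0,0,0,0,1, -1,-0.1,0,0,0,0,1, -0.8,-0.05,0,0,0,0,1]'
python3 -m handwheel '[-0.4,0,0,0,0,0,1, -0.2,0,0,0,0,0,1, 0,0,0.3,0,0,0,1, 0,0,0.3,0,0,0,1, 0,0,0,0,0,0,1, 0,0,0,0,0,0,1]'
python3 - <<'E'
from h import *
plan((612,-52,232),RF)
o=r.observe();A=np.array(o["ee_rot"]);p=np.array(o["position"])
s=r.grab_frame("side")[:,:,::-1].copy();t=r.grab_frame("top")[:,:,::-1].copy()
for k in("side","top"):
  print(k,"nose pred",proj(k,p+91*A[:,2]),"tag",proj(k,(612,-52,81)),"nosecorners",[proj(k,p+91*A[:,2]+a*18*A[:,0]+b*12*A[:,1]) for a in(-1,1) for b in(-1,1)])
  print([(np.array(d["location"]),d["p"]) for d in r.pinpoint("scanner",k)])
c=np.zeros((600,800,3),np.uint8)
c[:600,:400]=cv2.resize(s[100:250,270:370],(400,600),interpolation=2)
c[:600,400:]=cv2.resize(t[90:240,250:350],(400,600),interpolation=2)
cv2.imwrite("pics/fin1.png",c)
E
```

```text
time: 10.53
position: [611.1, -70.6, 296.5]
ee_rot: [[-0.194, -0.981, 0.003], [-0.981, 0.194, 0.0], [-0.001, -0.003, -1.0]]
wrist_force: [-0.2, -0.3, -1.6]
finger_gap: 23.4
grasp_force: 59.6
time: 11.03
position: [613.6, -55.6, 278.8]
ee_rot: [[-0.194, -0.981, 0.001], [-0.981, 0.194, -0.001], [0.001, -0.001, -1.0]]
wrist_force: [0.2, -0.7, -0.9]
finger_gap: 23.3
grasp_force: 59.4
t 11.0333 pos [613.6   -55.571 278.763] joints [-0.193  0.464  0.334  1.44  -0.001 -1.569] F [ 0.18  -0.706 -0.891] gap 23.342830871237393 59.436795115470886
turn units [-0.01  -0.005 -0.041]
shift units: in current axes [-0.107  0.077  1.559] in target axes [-0.107  0.075  1.559]
side nose pred [329.145 158.3  ] tag [325.907 189.149] nosecorners [array([328.792, 154.166]), array([321.833, 156.63 ]), array([336.535, 159.989]), array([329.508, 162.535])]
[(array([330.2, 160.8]), 0.94), (array([317.9, 239.9]), 0.76), (array([307.1, 329.9]), 0.59)]
top nose pred [300.47  151.095] tag [298.245 162.337] nosecorners [array([295.118, 145.902]), array([293.414, 153.827]), array([307.513, 148.368]), array([305.847, 156.311])]
[(array([389.8, 286. ]), 0.69)]
```

View pics/fin1.png

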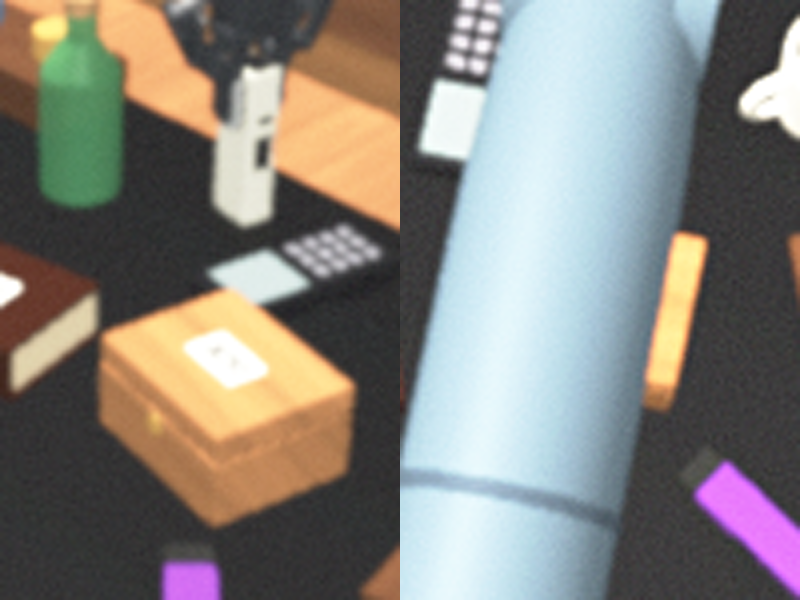

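The side view shows the bar upright, with its white part ending at about (331,156), where the black nose should blend into the black counter. The top view is blocked by the arm. I'll lower it so the nose shows against the lid.

```bash
python3 -m handwheel '[-0.1,0.08,0.2,0,0,-0.04,1, 0,0,0.4,0,0,0,1, 0,0,0.4,0,0,0,1, 0,0,0.3,0,0,0,1, 0,0,0.05,0,0,0,1, 0,0,0,0,0,0,1, 0,0,0,0,0,0,1, 0,0,0,0,0,0,1]'
python3 - <<'E'
from h import *
plan((612,-52,232),RF)
o=r.observe();A=np.array(o["ee_rot"]);p=np.array(o["position"])
s=r.grab_frame("side")[:,:,::-1].copy()
k="side"
print(k,"nose pred",proj(k,p+91*A[:,2]),"tag",proj(k,(612,-52,81)),"nosecorners",[proj(k,p+91*A[:,2]+a*18*A[:,0]+b*12*A[:,1]) for a in(-1,1) for b in(-1,1)],"tail",proj(k,p-44*A[:,2]))
print([(np.array(d["location"]),d["p"]) for d in r.pinpoint("scanner",k)])
g=np.clip(s.astype(float)**.6*255**.4*1.1,0,255).astype(np.uint8)
cv2.imwrite("pics/fin2.png",cv2.resize(g[120:220,285:385],(600,600),interpolation=2))
E
```

```text
time: 11.9
position: [613.1, -51.1, 239.8]
ee_rot: [[-0.187, -0.982, 0.004], [-0.982, 0.187, -0.001], [0.0, -0.004, -1.0]]
wrist_force: [0.2, 0.4, -1.8]
finger_gap: 23.5
grasp_force: 59.5
t 11.9 pos [613.148 -51.11  239.778] joints [-0.186  0.458  0.225  1.334 -0.    -1.569] F [ 0.158  0.421 -1.791] gap 23.524313626729974 59.53856885433197
turn units [-0.036 -0.     0.016]
shift units: in current axes [0.036 0.033 0.259] in target axes [0.036 0.032 0.259]
side nose pred [327.223 169.379] tag [325.907 189.149] nosecorners [array([326.846, 165.173]), array([320.031, 167.716]), array([334.488, 171.059]), array([327.608, 173.685])] tail [329.564 127.312]
[(array([307. , 330.1]), 0.8), (array([327. , 171.4]), 0.72), (array([318. , 243.2]), 0.69)]
```

View pics/fin2.png

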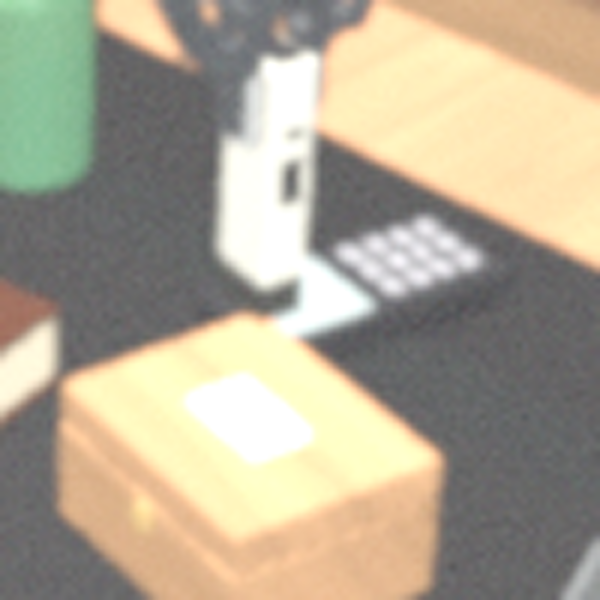

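```bash
python3 -m handwheel '[0.03,0.03,0.2,-0.03,0,0.01,1, 0,0,0,0,0,0,1, 0,0,0,0,0,0,1, 0,0,0,0,0,0,1]'
python3 - <<'E'
from h import *
plan((612,-52,232),RF)
o=r.observe();A=np.array(o["ee_rot"]);p=np.array(o["position"])
s=np.mean([r.grab_frame("side").astype(float) for _ in range(6)],0);g=s.mean(2)
cv2.imwrite("pics/_x.png",s[:,:,::-1])
L=[];Rr=[]
for row in range(154,163):
    x=np.arange(310,346);v=g[row,310:346];pk=np.argmax(v[8:28])+8
    def cross(i,st):
        bg=40;th=(g[row,x[pk]]+bg)/2 if False else 110
        while v[i]>th:i+=st
        return x[i]-st*(th-v[i])/(v[i-st]-v[i])*-1*-1 if False else x[i]+(-st)*(th-v[i])/(v[i-st]-v[i])
    L.append((row,round(cross(pk,-1),2),round(cross(pk,1),2)))
print(L)
for z in(165,175,185):
    q=[proj("side",np.r_[(p+a*18*A[:,0]+b*12*A[:,1])[:2],z]) for a in(-1,1) for b in(-1,1)];print(z,np.array(q).round(1).tolist())
print("noselow corner",[proj("side",p+d*A[:,2]+18*A[:,0]+12*A[:,1]) for d in(88,91,94,97)])
print(g[164:184,318:338].astype(int))
print([(np.array(d["location"]),d["p"]) for d in r.pinpoint("scanner","side")])
E
```

```text
time: 12.33
position: [611.5, -51.8, 232.8]
ee_rot: [[-0.188, -0.982, -0.001], [-0.982, 0.188, 0.0], [0.0, 0.001, -1.0]]
wrist_force: [0.2, 0.3, -0.9]
finger_gap: 23.1
grasp_force: 59.5
t 12.3333 pos [611.549 -51.795 232.785] joints [-0.188  0.461  0.211  1.323 -0.    -1.569] F [ 0.192  0.344 -0.851] gap 23.106635962033863 59.541576504707336
turn units [ 0.009 -0.001  0.005]
shift units: in current axes [ 0.004 -0.016  0.026] in target axes [ 0.004 -0.016  0.026]
[(154, np.float64(320.63), np.float64(331.6)), (155, np.float64(320.52), np.float64(331.93)), (156, np.float64(320.45), np.float64(335.78)), (157, np.float64(320.43), np.float64(335.83)), (158, np.float64(320.41), np.float64(335.86)), (159, np.float64(320.36), np.float64(335.83)), (160, np.float64(320.27), np.float64(335.82)), (161, np.float64(320.22), np.float64(335.92)), (162, np.float64(320.2), np.float64(337.02))]
165 [[326.8, 160.7], [319.9, 163.2], [334.5, 166.6], [327.6, 169.2]]
175 [[327.0, 157.8], [320.1, 160.3], [334.7, 163.6], [327.7, 166.2]]
185 [[327.2, 154.8], [320.2, 157.2], [334.9, 160.6], [327.9, 163.1]]
nos
[... 1333 characters left out ...]
207 206 206 207 207 209 211 211 211 210 208 204 188
  152 100]
 [196 200 203 204 205 206 207 207 207 206 207 210 211 211 211 211 209 204
  188 153]
 [194 196 198 202 205 205 206 207 207 207 207 207 209 210 211 211 210 209
  205 190]
 [195 194 196 197 201 204 207 209 209 208 207 207 208 208 210 211 212 211
  209 205]
 [197 196 195 197 207 219 229 235 229 216 209 207 207 207 208 210 211 211
  211 210]
 [203 207 212 223 241 250 253 254 252 241 219 209 207 207 208 208 209 211
  212 211]]
[(array([326. , 175.2]), 0.87), (array([319.4, 243.1]), 0.76), (array([306.1, 328.4]), 0.71)][ WARN:0@2.243] global loadsave.cpp:1063 imwrite_ Unsupported depth image for selected encoder is fallbacked to CV_8U.
```

```bash
python3 -m handwheel '[-0.09,0,0.1,0,0,0,1, 0,0,0,0,0,0,1, 0,0,0,0,0,0,1, 0,0,0,0,0,0,1, 0,0,0,0,0,0,1, 0,0,0,0,0,0,1]'
python3 - <<'E'
from h import *
plan((612,-49,229),RF)
s=r.grab_frame("side")[:,:,::-1]
cv2.imwrite("pics/fin3.png",cv2.resize(s[100:300,270:450],(540,600),interpolation=2))
E
```

```text
time: 13.18
position: [612.2, -49.2, 230.0]
ee_rot: [[-0.188, -0.982, -0.001], [-0.982, 0.188, -0.0], [0.0, 0.001, -1.0]]
wrist_force: [-0.1, -0.6, -0.8]
finger_gap: 23.3
grasp_force: 59.5
t 13.1833 pos [612.203 -49.162 230.023] joints [-0.183  0.461  0.206  1.316 -0.    -1.565] F [-0.11  -0.569 -0.797] gap 23.296218381203598 59.54145848751068
turn units [ 0.005 -0.001  0.006]
shift units: in current axes [-0.004  0.008  0.034] in target axes [-0.004  0.008  0.034]
```

View pics/fin3.png

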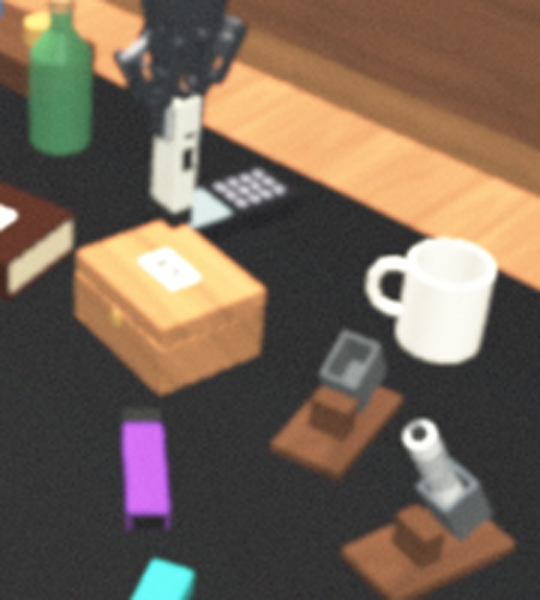

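The scanner hangs upright over the tag, with its black nose near (328,173). The holder is empty, and the chest, torch and the rest are where they were. Handing in.

```bash
python3 -c "
from bench import r
print(r.sign_off())"
```

```text
the job is handed in; nothing more can be done
None
```

I drew the white scanner from its holder and handed the job in at about 13 s, with it held still, nose down, about 60 mm above the middle of the chest's tag, its wide side along the tag's long side; nose height and centring are camera estimates, good to a few mm.

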